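# Overhang the bar board for picking up

## Task

The small white board lies flat on the wooden riser and cannot be picked up there. Push or drag it with your fingertips, never lifting or tipping it, toward the riser's front edge (the long edge nearest you) until exactly its red strip, about 4 cm, sticks out past that edge, with the board square to the edge. Leave it lying there, and do not disturb the other things.

Things in the scene. Friction and masses are not known exactly. Their poses are not given: they have to be found in the camera images.
- riser: low pale wooden counter riser, fixed to the worktop, open beneath: top board 380 mm wide (its y), 220 mm deep (its x), flat top 50 mm above the worktop. Origin at the centre of its footprint, at worktop level; z up, -x toward its front edge, which lies at x = -110 mm. It stands turned by up to about 17 degrees.
- riser_front (a point): middle of the riser's front edge, on its top face; axes as the riser's
- board: small thin chopping board lying flat and loose on the riser: 140 mm (its x) by 120 mm (its y), 8 mm thick, about 0.1 to 0.25 kg. White plastic but for the 40 mm nearest the riser's front edge, a red strip over its full 120 mm width. Origin at the centre of its underside; -x toward the red end, whose edge is at x = -70 mm; the white back edge is at x = +70 mm. It starts wholly on the riser, up to about 18 degrees askew to it.
- board_center (a point): centre of the board, half-way through its thickness; axes as the board's
- strip_left (a point): corner of the board's red end at its +y side, half-way through the thickness
- strip_right (a point): corner of the board's red end at its -y side, half-way through the thickness
- tealight: tealight in a metal cup, 38 mm across, 15 mm high, standing on the riser near its +y end; origin under its centre
- dropper: small brown dropper bottle, 34 mm across, 102 mm high, standing on the riser near its -y end; origin under its centre
- pickles: big glass jar of pickles with a black lid, 96 mm across, 147 mm high, on the worktop to the right; origin under its centre
- mug: two-tone dark and white mug, 82 by 114 by 97 mm with its handle, on the worktop to the right; origin under its middle
- apple: red apple, 72 mm across, 63 mm high, on the worktop in front on the left; origin under its centre
- spice_jar_4: spice jar with a white cap, 44 mm across, 109 mm high, in the group on the left; origin under its centre
- mill_6: glass salt shaker with a grey top, 44 mm across, 90 mm high, in the group on the left; origin under its centre
There are look-alikes about, which are no part of the job. Leave any orange look-alike of the board alone.

How it is judged:
By the outcome, as a careful person would: the job done as asked, in the order asked, and still so for the second after the job is handed in, with the robot touching nothing.
It also fails if it takes over 35 s, if anything falls off the work surface, if the arm or the gripper's body presses on something with over 40 N, if the wrist force passes 120 N, or if a joint passes its speed limit or range.

## Robot

A 6-joint arm with a two-finger parallel gripper is mounted at the origin on a cart in front of the work surface, level with it; the furniture and walls round the work are solid. World frame = base frame: x ahead of the robot, y to its left, z up, the work surface at z = 0. Lengths are in mm, angles in rad, forces in N, time in s.
With the tool pointing down it reaches from about 275 to 850 mm from the base axis. Payload 5.2 kg.
Tool frame: the origin (TCP) lies between the finger pads; the fingertips stand 14 mm ahead of it and the grasp point (between the pads) lies 5 mm behind it (tips_ahead is the distance from the TCP to the fingertips, in mm); z points along the fingers, y is the direction in which the jaws open and shut (so a half turn about z gives the same grasp; the last joint's range is limited). The gripper opens to 85 mm and grips with 20 to 120 N. Pads are 22 mm wide; open, the fingers measure 114 mm over their backs; the gripper's body (76 mm by 85 mm) begins 54 mm behind the grasp point. The pads swing forward as they close: fully open they stand 13 mm farther back than shut.
Start: joints at [1.051, 0.259, 1.535, -0, 1.348, -0.203], TCP at [171.318, 522.643, 245.31] pointing down, gripper open.
Joint ranges: [-3.14, 3.14], [-0.91, 2.08], [0.19, 2.58], [-1.22, 4.36], [0.22, 2.71], [-3.12, 3.12]. Speed limits (rad/s): [2.57, 2.57, 3.14, 3.14, 3.14, 3.14].

## Interface

Orientations are given as a unit quaternion [x, y, z, w].
In Python, from station import * gives the robot as it stands. The module is installed in compiled form; this text tells all that it offers.
- The arm moves only by the tool drive_tool, never from a script. Its argument "moves" is a list of rows, each an object with "grip": the opening, from 0 (shut) to 1 (fully open); "xyz": the shift along the tool's x, y, z in m, a list of three; "roll": the turn about the tool's z in degrees. A call has 1 to 8 rows; each row shifts and turns the commanded pose from where the row before left it, along the tool's axes as they then stand; what a row does not reach is not made up. A row lasts 1/8 s, in which the tool goes at most 62.5 mm and 10.7 degrees, less where a joint would pass 70% of its speed; a pose out of reach is approached as far as the arm can. A call with a gripper value outside its range is refused whole. The fingers move at their own pace and stop on an object; "newtons" is the grip in N (left out, the last holds). Time passes only in rows, so rows that do not move let the fingers close. It gives the time, the measured TCP pose, the force and the opening at its end, in the units of the state.
- observe(): the state, without advancing time (a new reading comes with each control period).
- snapshot(name): name is "side" or "top" or "wrist"; returns the picture (420x560x3 uint8, blue, green, red); there is no depth.
- camera_info(name): a dict with "fx", "fy", "cx", "cy" (pixels), "k1" (the pictures are not rectified: a ray, as slopes to the right and down, at radius r is drawn at 1 + k1 r^2 times it, then the intrinsics apply), "origin" and "attitude" of the camera in the world. Camera axes: x right, y up, looking along -z (the intrinsics and any distortion apply to the point x, -y, -z); pixel columns grow to the right and rows downward; lengths in mm; the calibration is good to about 2 mm. A picture is of the moment at which its call begins: read the wrist's pose just before it. camera_info takes no time and is no camera call; for the wrist camera it gives the pose at the moment of the call.
- job_done(): hands the job in, once; it reports no verdict.
The state is a dict: "time": time; "qpos": joint angles; "dq": joint speeds; "effort": joint torques, N m; "tool_pos": TCP position; "tool_rot": TCP orientation; "ft_force": force on the tool from outside, world axes, zero at the start; "ft_torque": the same for the moment, N m; "width": finger opening in mm.
Only numpy, scipy, OpenCV 4.12 (cv2) and the standard library are available. Lean on these libraries where they do the work, as an engineer would, in place of code of your own. Each camera call takes 0.05 s, during which the arm holds its last target.

## Working session

There is one attempt and no reset: what is moved stays moved. The work goes in short steps, Python scripts to look and compute and a tool call to move; the robot and the scene stay as the last step left them, time stands still between calls to the robot, and variables do not carry over. Pictures are saved under pics/ and viewed, and the job is handed in when it is done.

Besides the shell and the picture viewer there is one more tool, called after "Call:" by a JSON object that holds its "fn" and its "kwargs", one argument or row to a line. drive_tool: Moves the arm, as the interface text tells. Its arguments: {"type":"object","properties":{"moves":{"type":"array","items":{"type":"object","properties":{"grip":{"type":"number"},"xyz":{"type":"array","items":{"type":"number"}},"roll":{"type":"number"}}}},"newtons":{"type":"number"}},"required":["moves"]}

```bash
mkdir -p pics
python3 - <<'E'
from station import *
import cv2
s=observe(); print(s)
for n in ["side","top","wrist"]:
    print(n,camera_info(n)); cv2.imwrite(f"pics/{n}0.png",snapshot(n))
E
```

```text
{'time': 0.0, 'qpos': array([ 1.05118031e+00,  2.59374179e-01,  1.53611327e+00,  1.00558325e-05,
        1.34800333e+00, -2.02821110e-01]), 'dq': array([-0.0004517 ,  0.00099965, -0.00229506,  0.00036883, -0.00087233,
        0.00052515]), 'effort': array([-1.66353275e-03, -4.46032155e+01, -2.90563434e+01, -3.80661677e-04,
        1.16943143e-02, -1.91862995e-06]), 'tool_pos': array([171.06122013, 522.17863469, 244.44578271]), 'tool_rot': array([ 1.57736958e-01,  9.87480709e-01, -8.86084676e-04, -3.39998891e-04]), 'ft_force': array([-0.43806076,  0.0523843 , -0.19295172]), 'ft_torque': array([0.0233979 , 0.02525855, 0.01914367]), 'width': 85.188007587755}
side {'fx': 429.4500788744393, 'fy': 429.4500788744393, 'cx': 276.36952819061065, 'cy': 208.72772914991208, 'k1': 0.020294559646949515, 'origin': array([  -63.08111593, -1210.52172697,   600.07083676]), 'attitude': array([ 0.54038512, -0.12121634, -0.18770403,  0.81120757])}
top {'fx': 447.8191552646001, 'fy': 447.8191552646001, 'cx': 274.4094650786449, 'cy': 204.19532063263236, 'k1': -0.12140959757771537, 'origin': array([ 395.75166925,  -27.11464228, 1351.75192443]), 'attitude': array([ 0.02485503, -0.02340921, -0.70487512,  0.70850922])}
wrist {'fx': 332.2221099255627, 'fy': 332.2221099255627, 'cx': 277.8533814863261, 'cy': 211.5447454196929, 'k1': -0.0605251106665431, 'origin': array([ 97.07033111, 546.55356417, 372.80225211]), 'attitude': array([-0.12531156, -0.08954658,  0.58000604,  0.79991963])}
```

View pics/top0.png

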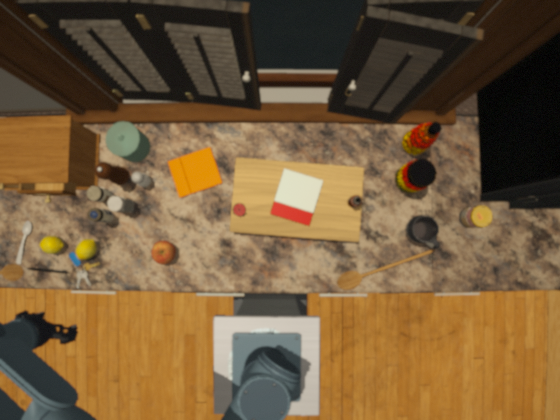

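View pics/side0.png

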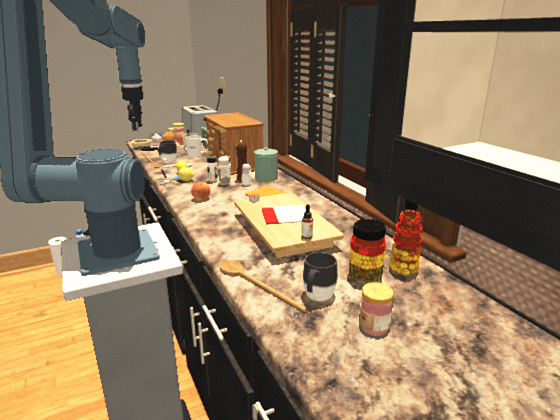

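The top view shows the riser at about (235–363, 160–240), the board near (297,197) with its red strip toward the front (bottom), the tealight at (239,210) and the dropper at (355,203). The side view agrees.

```bash
cat > h.py <<'E'
import numpy as np, cv2
from scipy.spatial.transform import Rotation as R
def ray(ci,uv):
    uv=np.atleast_2d(uv).astype(float)
    d=(uv-[ci['cx'],ci['cy']])/[ci['fx'],ci['fy']]
    u=d.copy()
    for _ in range(20): u=d/(1+ci['k1']*(u**2).sum(1,keepdims=True))
    return R.from_quat(ci['attitude']).apply(np.c_[u[:,0],-u[:,1],-np.ones(len(u))])
def plane(ci,uv,z):
    r=ray(ci,uv); o=np.array(ci['origin'])
    return o+r*((z-o[2])/r[:,2])[:,None]
def proj(ci,P):
    p=R.from_quat(ci['attitude']).inv().apply(np.atleast_2d(P)-ci['origin'])
    u=np.c_[p[:,0],-p[:,1]]/-p[:,2:3]
    u=u*(1+ci['k1']*(u**2).sum(1,keepdims=True))
    return u*[ci['fx'],ci['fy']]+[ci['cx'],ci['cy']]
E
python3 - <<'E'
from h import *
from station import camera_info
im=cv2.imread('pics/top0.png'); ci=camera_info('top')
h=cv2.cvtColor(im,cv2.COLOR_BGR2HSV)
for p in [(250,180),(340,220),(300,187),(296,216),(195,172),(239,210),(220,220)]: print(p,h[p[1],p[0]])
c=im[140:260,215:385]; cv2.imwrite('pics/c0.png',cv2.resize(c,None,fx=4.5,fy=4.5,interpolation=cv2.INTER_CUBIC))
E
```

```text
(250, 180) [ 19 128 215]
(340, 220) [ 19 134 198]
(300, 187) [ 29  31 224]
(296, 216) [  3 199 214]
(195, 172) [ 19 246 226]
(239, 210) [  4 157 164]
(220, 220) [ 15  95 139]
```

View pics/c0.png

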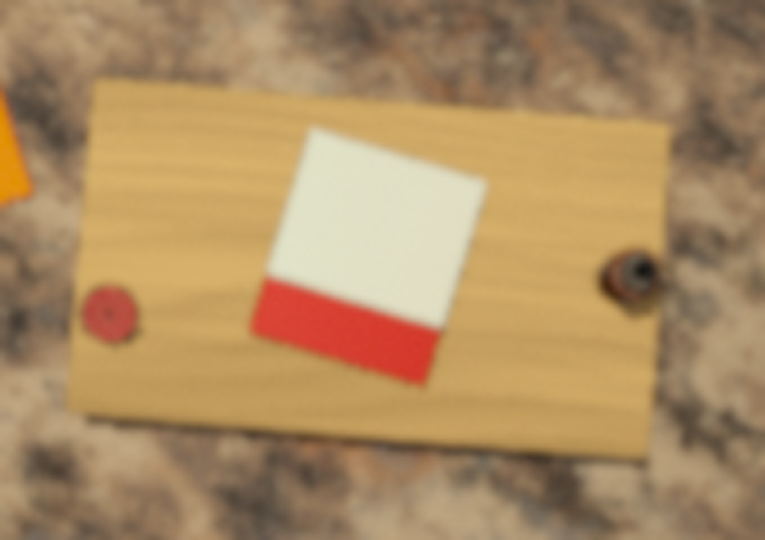

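```bash
cat > meas.py <<'E'
from h import *
def meas(im,ci,box=(215,140,385,262),F=6):
    x0,y0,x1,y1=box
    c=cv2.resize(im[y0:y1,x0:x1],None,fx=F,fy=F,interpolation=cv2.INTER_CUBIC)
    h=cv2.cvtColor(c,cv2.COLOR_BGR2HSV).astype(int); H,S,V=h[...,0],h[...,1],h[...,2]
    white=(S<80)&(V>170); red=((H<10)|(H>170))&(S>165)&(V>130); wood=(H>12)&(H<25)&(S>100)&(V>165)
    def big(m):
        m=cv2.morphologyEx(m.astype(np.uint8),cv2.MORPH_OPEN,np.ones((9,9)))
        k=cv2.findContours(m,cv2.RETR_EXTERNAL,cv2.CHAIN_APPROX_NONE)[0]
        return max(k,key=cv2.contourArea)[:,0,:]
    px=lambda k:(k+0.5)/F-0.5+[x0,y0]
    out={}
    m=white|red
    m=cv2.morphologyEx(m.astype(np.uint8),cv2.MORPH_CLOSE,np.ones((15,15)))
    for n,mm,z in (('board',m>0,58),('white',white,58),('red',red,58),('riser',wood|(m>0),50)):
        P=plane(ci,px(big(mm)),z)[:,:2].astype(np.float32)
        r=cv2.minAreaRect(P); b=cv2.boxPoints(r); out[n]=(r,b,P)
    return out
def fitside(P,b0,b1,tol=6):
    d=(b1-b0)/np.linalg.norm(b1-b0); n=np.array([-d[1],d[0]]); L=np.linalg.norm(b1-b0)
    t=(P-b0)@d; e=(P-b0)@n
    k=(abs(e)<tol)&(t>.08*L)&(t<.92*L)
    v=cv2.fitLine(P[k],cv2.DIST_HUBER,0,.01,.01).ravel(); return v[2:],v[:2]
E
python3 - <<'E'
from meas import *
from station import camera_info
o=meas(cv2.imread('pics/top0.png'),camera_info('top'))
for k,(r,b,P) in o.items(): print(k,np.round(r[0],1),np.round(r[1],1),round(r[2],2)); print(np.round(b,1).tolist())
E
```

```text
board [507.3 -87.7] [121.8 140.3] 73.01
[[422.3999938964844, -125.5], [556.5, -166.5], [592.2000122070312, -50.0], [458.0, -9.0]]
white [526.  -93.5] [121.9 101.2] 73.05
[[459.79998779296875, -137.0], [556.5999755859375, -166.5], [592.0999755859375, -49.900001525878906], [495.29998779296875, -20.399999618530273]]
red [457.2 -72.5] [118.   35.6] 73.1
[[423.0, -123.69999694824219], [457.1000061035156, -134.10000610351562], [491.3999938964844, -21.200000762939453], [457.29998779296875, -10.899999618530273]]
riser [503.3 -89.5] [388.3 224.5] 86.2
[[378.3999938964844, -275.79998779296875], [602.4000244140625, -290.6000061035156], [628.2000122070312, 96.80000305175781], [404.1000061035156, 111.69999694824219]]
```

Call:
{"fn": "drive_tool", "kwargs": {
  "moves": [
    {"xyz": [-0.037, -0.029, 0], "grip": 1},
    {"xyz": [-0.037, -0.029, 0], "grip": 1},
    {"xyz": [-0.037, -0.029, 0], "grip": 1},
    {"xyz": [-0.037, -0.029, 0], "grip": 1},
    {"xyz": [-0.037, -0.029, 0], "grip": 1},
    {"xyz": [-0.037, -0.029, 0], "grip": 1},
    {"xyz": [-0.037, -0.029, 0], "grip": 1},
    {"xyz": [-0.037, -0.029, 0], "grip": 1}
  ]
}}

```text
schema error: expected keys grip, xyz, roll
```

Call:
{"fn": "drive_tool", "kwargs": {
  "moves": [
    {"xyz": [-0.037, -0.03, 0], "grip": 1},
    {"xyz": [-0.037, -0.03, 0], "grip": 1},
    {"xyz": [-0.037, -0.03, 0], "grip": 1},
    {"xyz": [-0.037, -0.03, 0], "grip": 1},
    {"xyz": [-0.037, -0.03, 0], "grip": 1},
    {"xyz": [-0.037, -0.03, 0], "grip": 1},
    {"xyz": [-0.037, -0.03, 0], "grip": 1},
    {"xyz": [0, 0, 0], "grip": 1}
  ]
}}

```text
schema error: expected keys grip, xyz, roll
```

Run:
```python
from meas import *
from station import *
s=observe();print(s['time'],s['tool_pos'],s['tool_rot'],s['ft_force'])
print(R.from_quat(s['tool_rot']).as_matrix().round(4))
ci=camera_info('wrist'); print(ci)
cv2.imwrite('pics/w1.png',snapshot('wrist'))
cv2.imwrite('pics/side1.png',snapshot('side'))
```

```text
0.15 [171.12309683 522.30840041 244.67948158] [ 1.57747205e-01  9.87479286e-01 -6.49358779e-04 -2.40093856e-04] [0.35122862 0.45657038 0.33018987]
[[-9.502e-01  3.115e-01 -7.000e-04]
 [ 3.115e-01  9.502e-01 -1.200e-03]
 [ 3.000e-04 -1.400e-03 -1.000e+00]]
{'fx': 332.2221099255627, 'fy': 332.2221099255627, 'cx': 277.8533814863261, 'cy': 211.5447454196929, 'k1': -0.0605251106665431, 'origin': array([ 97.0916454 , 546.59075153, 372.90677059]), 'attitude': array([-0.1252625 , -0.08965541,  0.5799892 ,  0.79992734])}
```

View pics/w1.png

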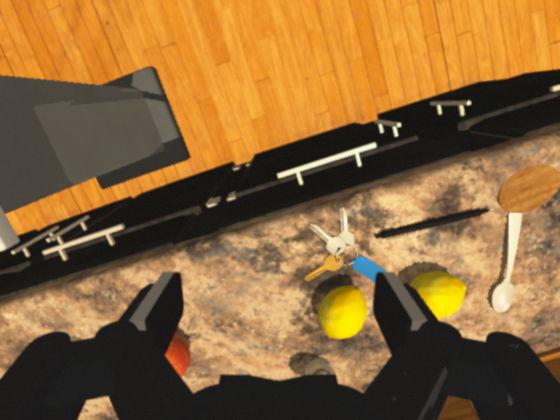

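View pics/side1.png

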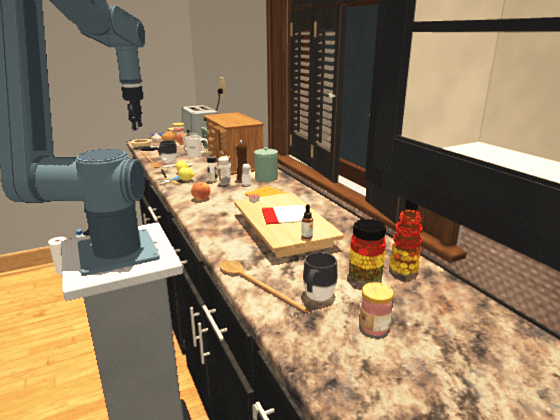

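The moves were refused because each row needs all three keys. The arm is still at the start, so I'm resending them.

Call:
{"fn": "drive_tool", "kwargs": {
  "moves": [
    {"xyz": [-0.037, -0.029, 0], "roll": 0, "grip": 1},
    {"xyz": [-0.037, -0.029, 0], "roll": 0, "grip": 1},
    {"xyz": [-0.037, -0.029, 0], "roll": 0, "grip": 1},
    {"xyz": [-0.037, -0.029, 0], "roll": 0, "grip": 1},
    {"xyz": [-0.037, -0.029, 0], "roll": 0, "grip": 1},
    {"xyz": [-0.037, -0.029, 0], "roll": 0, "grip": 1},
    {"xyz": [-0.037, -0.029, 0], "roll": 0, "grip": 1},
    {"xyz": [-0.037, -0.029, 0], "roll": 0, "grip": 1}
  ]
}}

```text
time: 1.25
tool_pos: [380.9, 208.6, 245.4]
tool_rot: [0.158, 0.987, 0.0, 0.0]
ft_force: [0.9, 0.2, 0.4]
width: 84.9
```

Call:
{"fn": "drive_tool", "kwargs": {
  "moves": [
    {"xyz": [-0.037, -0.03, 0], "roll": 0, "grip": 1},
    {"xyz": [-0.037, -0.03, 0], "roll": 0, "grip": 1},
    {"xyz": [-0.037, -0.03, 0], "roll": 0, "grip": 1},
    {"xyz": [-0.037, -0.03, 0], "roll": 0, "grip": 1},
    {"xyz": [-0.037, -0.03, 0], "roll": 0, "grip": 1},
    {"xyz": [-0.037, -0.03, 0], "roll": 0, "grip": 1},
    {"xyz": [-0.037, -0.03, 0], "roll": 0, "grip": 1},
    {"xyz": [0, 0, 0], "roll": 0, "grip": 1}
  ]
}}

```text
time: 2.25
tool_pos: [562.3, -73.3, 244.5]
tool_rot: [0.159, 0.987, -0.0, -0.0]
ft_force: [0.3, 1.0, 0.5]
width: 85.3
```

Run:
```python
from meas import *
from station import *
s=observe();print(s['time'],s['tool_pos'],s['tool_rot'],s['ft_force'])
print(R.from_quat(s['tool_rot']).as_matrix().round(4))
ci=camera_info('wrist'); print(ci)
cv2.imwrite('pics/w2.png',snapshot('wrist'))
import pickle; pickle.dump(ci,open('w2.pkl','wb'))
```

```text
2.25 [562.27810128 -73.29064314 244.52703316] [ 1.59486746e-01  9.87200013e-01 -3.31264943e-04 -5.75533159e-05] [0.30098571 0.96552137 0.51617128]
[[-9.491e-01  3.149e-01 -2.000e-04]
 [ 3.149e-01  9.491e-01 -6.000e-04]
 [ 0.000e+00 -7.000e-04 -1.000e+00]]
{'fx': 332.2221099255627, 'fy': 332.2221099255627, 'cx': 277.8533814863261, 'cy': 211.5447454196929, 'k1': -0.0605251106665431, 'origin': array([488.26147743, -48.81440409, 372.77604322]), 'attitude': array([-0.12535062, -0.08982169,  0.57849634,  0.8009752 ])}
```

View pics/w2.png

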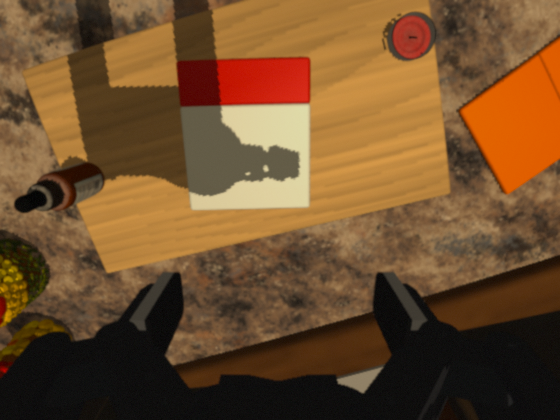

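The wrist view shows the board's corners near (178,62), (310,57), (309,208) and (191,210). The riser's corners are near (25,72), (107,271) and (450,192), with clear space behind the board.

```bash
cat > fw.py <<'E'
from h import *
def edge(im,a,b,half=7,n=60,lo=.07,hi=.93,ch=None):
    """subpixel max-gradient points along the segment a-b, robust line"""
    a=np.array(a,float);b=np.array(b,float);d=(b-a)/np.linalg.norm(b-a);nn=np.array([-d[1],d[0]])
    t=np.linspace(lo,hi,n); s=np.arange(-half,half+.01,.25)
    P=a+t[:,None]*(b-a); G=P[:,None]+s[None,:,None]*nn
    I=cv2.GaussianBlur(im,(0,0),.7).astype(np.float32)
    v=cv2.remap(I,G[...,0].astype(np.float32),G[...,1].astype(np.float32),cv2.INTER_LINEAR)
    g=np.abs(np.gradient(v,axis=1)).sum(2)
    g[:, :1]=0; g[:,-1:]=0
    k=g.argmax(1); return P+s[k][:,None]*nn
def line(ci,im,a,b,z,**kw):
    Q=plane(ci,edge(im,a,b,**kw),z)[:,:2].astype(np.float32)
    v=cv2.fitLine(Q,cv2.DIST_HUBER,0,.01,.01).ravel()
    p,d=v[2:],v[:2]; e=(Q-p)@np.array([-d[1],d[0]])
    return p,d,np.median(abs(e))
def isect(l,m):
    t=np.linalg.solve(np.c_[l[1],-m[1]],m[0]-l[0]); return l[0]+t[0]*l[1]
def ang(l): 
    a=np.degrees(np.arctan2(l[1][1],l[1][0])); return (a+90)%180-90
E
python3 - <<'E'
from fw import *
import pickle
from station import camera_info
ci=pickle.load(open('w2.pkl','rb')); im=cv2.imread('pics/w2.png')
z=58
L=line(ci,im,(310,57),(309,208),z); Rr=line(ci,im,(178,62),(191,210),z); F=line(ci,im,(178,62),(310,57),z); B=line(ci,im,(191,210),(309,208),z)
rf=line(ci,im,(25,72),(250,2),50,half=10,hi=.88); rb=line(ci,im,(107,271),(450,192),50); rr=line(ci,im,(25,72),(107,271),50,lo=.6); rl=line(ci,im,(432,60),(450,192),50,lo=.1)
for n,l in dict(L=L,R=Rr,F=F,B=B,rf=rf,rb=rb,rr=rr,rl=rl).items(): print(n,l[0].round(1),round(ang(l),2),round(l[2],2))
c=[isect(*p) for p in((F,L),(F,Rr),(B,L),(B,Rr))]; print(np.round(c,1), np.linalg.norm(c[0]-c[1]),np.linalg.norm(c[2]-c[3]),np.linalg.norm(c[0]-c[2]))
k=[isect(*p) for p in((rf,rl),(rf,rr),(rb,rl),(rb,rr))]; print(np.round(k,1),np.linalg.norm(k[0]-k[1]),np.linalg.norm(k[2]-k[3]),np.linalg.norm(k[1]-k[3]))
ct=camera_info('top'); it=cv2.imread('pics/top0.png')
print('top px',proj(ct,[[*q,50] for q in k]).round(1),proj(ct,[[*q,58] for q in c]).round(1))
E
```

```text
L [516.  -27.8] -17.4 0.23
R [ 485.3 -141.8] -17.09 0.26
F [446.3 -45.7] 72.89 0.2
B [ 571.3 -107.3] 73.14 0.14
rf [ 386.  -156.4] 85.62 0.53
rb [ 606.2 -124.7] 85.76 0.24
rr [ 539.8 -279.7] -4.88 0.3
rl [554.6  96.4] -3.91 0.18
[[ 457.5   -9.5]
 [ 422.7 -122.6]
 [ 588.5  -50.6]
 [ 554.4 -163.1]] 118.32477 117.58603 137.36221
[[ 406.2  106.6]
 [ 377.6 -265.9]
 [ 622.3   91.8]
 [ 594.4 -284.4]] 373.53827 377.20148 217.54567
top px [[229.3 230.9]
 [357.2 241.3]
 [235.2 157.4]
 [362.9 167.5]] [[269.3 213.4]
 [308.3 225.6]
 [283.6 168.5]
 [322.2 180.4]]
```

Call:
{"fn": "drive_tool", "kwargs": {
  "moves": [
    {"xyz": [-0.021, -0.014, 0.02], "roll": -1.3, "grip": 1},
    {"xyz": [-0.02, -0.015, 0.03], "roll": 0, "grip": 1},
    {"xyz": [0, 0, 0.035], "roll": 0, "grip": 1},
    {"xyz": [0, 0, 0.035], "roll": 0, "grip": 1},
    {"xyz": [0, 0, 0.03], "roll": 0, "grip": 1},
    {"xyz": [0, 0, 0], "roll": 0, "grip": 1},
    {"xyz": [0, 0, 0], "roll": 0, "grip": 1}
  ]
}}

```text
time: 3.18
tool_pos: [591.9, -109.7, 96.6]
tool_rot: [0.146, 0.989, -0.0, 0.001]
ft_force: [0.3, 0.3, 0.0]
width: 85.6
```

Run:
```python
from meas import *
from station import *
s=observe();print(s['time'],s['tool_pos'],s['tool_rot'],s['ft_force'])
print(R.from_quat(s['tool_rot']).as_matrix().round(4))
cv2.imwrite('pics/w3.png',snapshot('wrist'))
im=snapshot('side');cv2.imwrite('pics/s3.png',cv2.resize(im[120:270,190:380],None,fx=4,fy=4,interpolation=cv2.INTER_CUBIC))
```

```text
3.175 [ 591.89281222 -109.72058682   96.64127101] [ 1.46129633e-01  9.89265189e-01 -9.18292542e-05  7.12080320e-04] [0.27800692 0.26354279 0.02201232]
[[-9.573e-01  2.891e-01  1.400e-03]
 [ 2.891e-01  9.573e-01 -4.000e-04]
 [-1.400e-03  0.000e+00 -1.000e+00]]
```

View pics/w3.png

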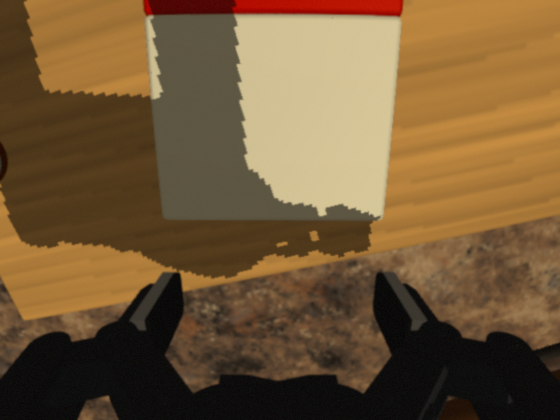

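View pics/s3.png

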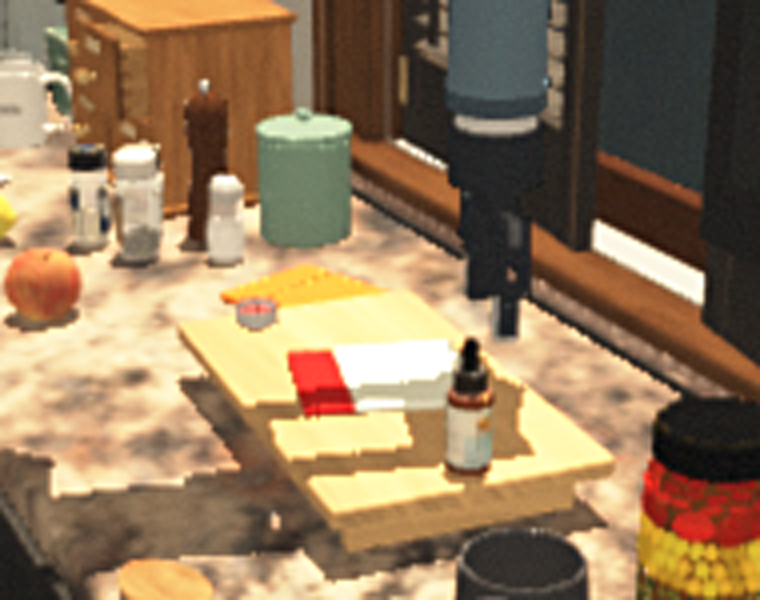

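Call:
{"fn": "drive_tool", "kwargs": {
  "moves": [
    {"xyz": [0, -0.003, 0.012], "roll": 0, "grip": 1},
    {"xyz": [0, 0, 0.012], "roll": 0, "grip": 1},
    {"xyz": [0, 0, 0], "roll": 0, "grip": 1}
  ]
}}

```text
time: 3.65
tool_pos: [589.4, -112.8, 69.7]
tool_rot: [0.147, 0.989, 0.0, -0.002]
ft_force: [0.3, 0.6, -0.7]
width: 85.5
```

Run:
```python
from meas import *
from station import *
s=observe();print(s['time'],s['tool_pos'],s['ft_force'])
im=snapshot('side');cv2.imwrite('pics/s4.png',cv2.resize(im[150:250,230:360],None,fx=6,fy=6,interpolation=cv2.INTER_CUBIC))
# predicted pixel of finger tips if tip at tcp-1 / tcp-14 
ci=camera_info('side'); p=s['tool_pos']; y=R.from_quat(s['tool_rot']).as_matrix()[:,1]
for d in (1,14):
  print(d,((proj(ci,[p-50*y-[0,0,d],p+50*y-[0,0,d]])-[230,150])*6).round())
```

```text
3.65 [ 589.35880135 -112.81406315   69.68654728] [ 0.28469836  0.57443546 -0.65164663]
1 [[511. 385.]
 [468. 314.]]
14 [[510. 408.]
 [467. 335.]]
```

View pics/s4.png

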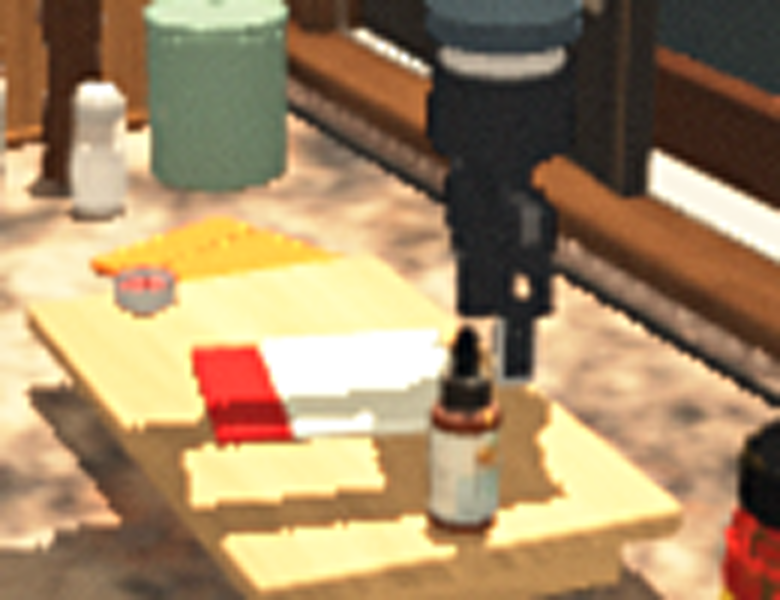

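The tip's bottom edge is at row 382, so the open tips stand about 1 mm below the TCP. I'll lower the TCP to about 54.

Call:
{"fn": "drive_tool", "kwargs": {
  "moves": [
    {"xyz": [0, 0, 0.007], "roll": 0, "grip": 1},
    {"xyz": [0, 0, 0.006], "roll": 0, "grip": 1},
    {"xyz": [0, 0, 0], "roll": 0, "grip": 1},
    {"xyz": [0, 0, 0.002], "roll": 0, "grip": 1},
    {"xyz": [0, 0, 0], "roll": 0, "grip": 1},
    {"xyz": [0, 0, 0], "roll": 0, "grip": 1}
  ]
}}

```text
time: 4.45
tool_pos: [590.6, -113.1, 56.5]
tool_rot: [0.147, 0.989, -0.0, 0.0]
ft_force: [0.2, 0.0, 0.0]
width: 85.3
```

Run:
```python
from meas import *
from station import *
s=observe();print(s['time'],s['tool_pos'],s['ft_force']); print(R.from_quat(s['tool_rot']).as_matrix().round(4))
cv2.imwrite('pics/w5.png',snapshot('wrist'))
im=snapshot('side');cv2.imwrite('pics/s5.png',cv2.resize(im[150:250,230:360],None,fx=6,fy=6,interpolation=cv2.INTER_CUBIC))
```

```text
4.45 [ 590.62063012 -113.14462997   56.45670734] [0.22749422 0.04306641 0.00837043]
[[-9.571e-01  2.899e-01  3.000e-04]
 [ 2.899e-01  9.571e-01 -1.000e-04]
 [-3.000e-04 -0.000e+00 -1.000e+00]]
```

View pics/s5.png

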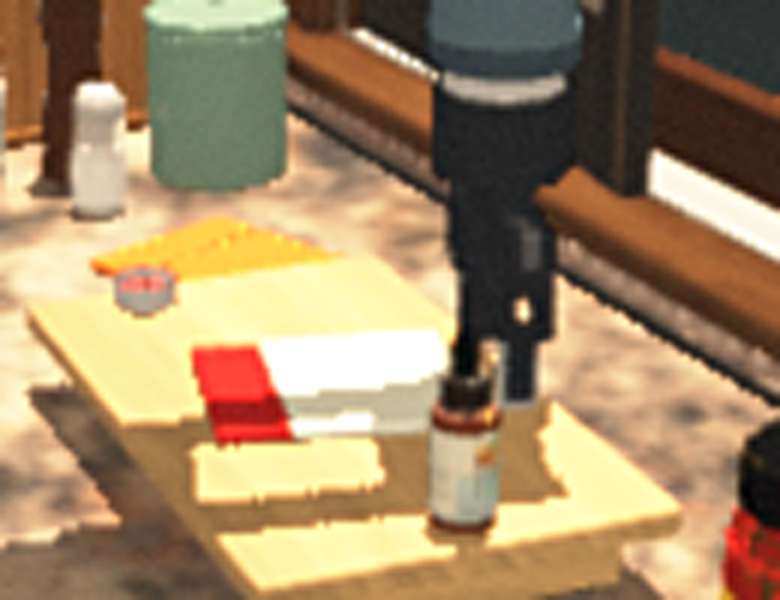

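View pics/w5.png

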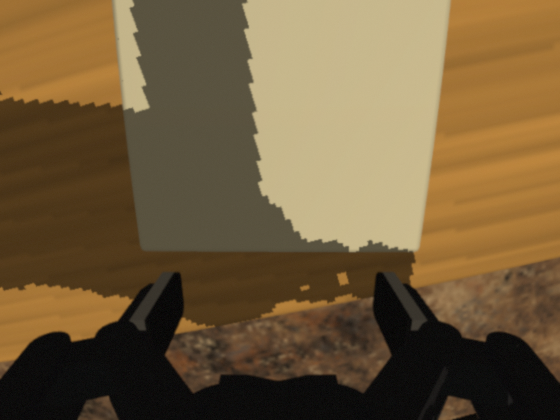

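Call:
{"fn": "drive_tool", "kwargs": {
  "moves": [
    {"xyz": [0, 0, 0.003], "roll": 0, "grip": 1},
    {"xyz": [0.003, 0, 0], "roll": 0, "grip": 1},
    {"xyz": [0.004, 0, 0], "roll": 0, "grip": 1},
    {"xyz": [0.003, 0, 0], "roll": 0, "grip": 1},
    {"xyz": [0, 0, 0], "roll": 0, "grip": 1}
  ]
}}

```text
time: 5.18
tool_pos: [580.7, -110.1, 53.4]
tool_rot: [0.147, 0.989, -0.0, -0.0]
ft_force: [1.1, 0.4, 0.2]
width: 85.3
```

Run:
```python
from meas import *
from station import *
s=observe();print(s['time'],s['tool_pos'],s['ft_force']); print(R.from_quat(s['tool_rot']).as_matrix().round(4))
cv2.imwrite('pics/w6.png',snapshot('wrist'))
```

```text
5.175 [ 580.70479286 -110.14364426   53.43107647] [1.05638451 0.42077639 0.24706243]
[[-0.9571  0.2898 -0.    ]
 [ 0.2898  0.9571 -0.    ]
 [ 0.     -0.     -1.    ]]
```

View pics/w6.png

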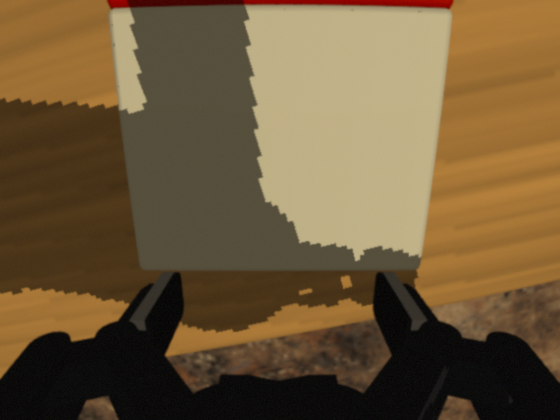

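The back edge (row 270) is just at the fingertips (row 273) and parallel to them. I'll push now, turning the board gradually.

Call:
{"fn": "drive_tool", "kwargs": {
  "moves": [
    {"xyz": [0.006, 0.0015, 0], "roll": -1.2, "grip": 1},
    {"xyz": [0.006, 0.0015, 0], "roll": -1.3, "grip": 1},
    {"xyz": [0.006, 0.0015, 0], "roll": -1.3, "grip": 1},
    {"xyz": [0.006, 0.0015, 0], "roll": -1.3, "grip": 1},
    {"xyz": [0.006, 0.0015, 0], "roll": -1.3, "grip": 1},
    {"xyz": [0.006, 0.0015, 0], "roll": -1.3, "grip": 1},
    {"xyz": [0.006, 0.0015, 0], "roll": -1.3, "grip": 1},
    {"xyz": [0, 0, 0], "roll": 0, "grip": 1}
  ]
}}

```text
time: 6.22
tool_pos: [541.5, -90.2, 53.2]
tool_rot: [0.068, 0.998, 0.0, -0.001]
ft_force: [-1.1, 0.7, 0.2]
width: 85.3
```

Run:
```python
from meas import *
from station import *
s=observe();print(s['time'],s['tool_pos'],s['ft_force']); print(R.from_quat(s['tool_rot']).as_matrix().round(4))
cv2.imwrite('pics/w7.png',snapshot('wrist'))
im=snapshot('top');cv2.imwrite('pics/t7.png',im);cv2.imwrite('pics/t7c.png',cv2.resize(im[140:260,215:385],None,fx=4.5,fy=4.5,interpolation=cv2.INTER_CUBIC))
```

```text
6.225 [541.50582665 -90.18973354  53.16692174] [-1.06044769  0.72168641  0.18455553]
[[-9.907e-01  1.361e-01 -1.300e-03]
 [ 1.361e-01  9.907e-01  4.000e-04]
 [ 1.400e-03  2.000e-04 -1.000e+00]]
```

View pics/w7.png

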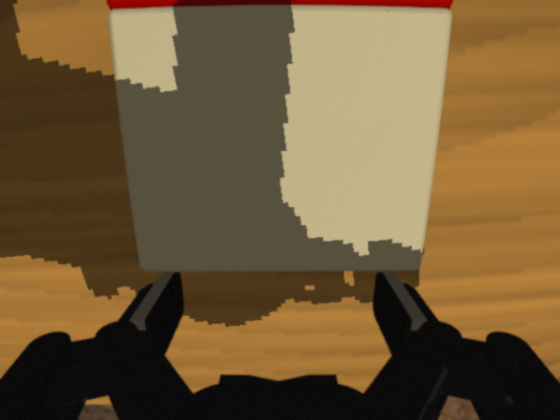

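View pics/t7c.png

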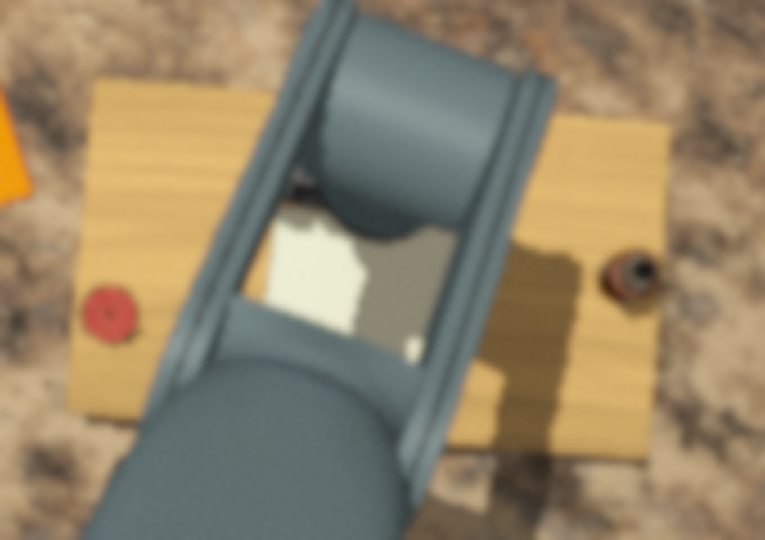

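Call:
{"fn": "drive_tool", "kwargs": {
  "moves": [
    {"xyz": [0.005, 0.001, 0], "roll": -0.7, "grip": 1},
    {"xyz": [0.006, 0.001, 0], "roll": -0.7, "grip": 1},
    {"xyz": [0.006, 0.001, 0], "roll": -0.7, "grip": 1},
    {"xyz": [0.006, 0.001, 0], "roll": -0.7, "grip": 1},
    {"xyz": [0.005, 0, 0], "roll": -0.7, "grip": 1},
    {"xyz": [0, 0, 0], "roll": 0, "grip": 1},
    {"xyz": [-0.004, 0, 0], "roll": 0, "grip": 1},
    {"xyz": [-0.002, 0, 0], "roll": 0, "grip": 1}
  ]
}}

```text
time: 7.32
tool_pos: [521.6, -84.0, 53.4]
tool_rot: [0.038, 0.999, -0.0, 0.0]
ft_force: [0.5, -0.6, 0.5]
width: 85.2
```

Call:
{"fn": "drive_tool", "kwargs": {
  "moves": [
    {"xyz": [0, 0, -0.01], "roll": 0, "grip": 1},
    {"xyz": [0, 0, -0.035], "roll": 0, "grip": 1},
    {"xyz": [0, 0, -0.04], "roll": 0, "grip": 1},
    {"xyz": [0, 0, -0.04], "roll": 0, "grip": 1},
    {"xyz": [0, 0, -0.04], "roll": 0, "grip": 1},
    {"xyz": [0, 0, -0.025], "roll": 0, "grip": 1},
    {"xyz": [0, 0, 0], "roll": 0, "grip": 1},
    {"xyz": [0, 0, 0], "roll": 0, "grip": 1}
  ]
}}

```text
time: 8.32
tool_pos: [520.5, -83.7, 242.7]
tool_rot: [0.038, 0.999, 0.0, -0.001]
ft_force: [0.7, -0.2, -0.4]
width: 85.3
```

Run:
```python
from meas import *
from station import *
import pickle
s=observe();print(s['time'],s['tool_pos'],s['ft_force']); print(R.from_quat(s['tool_rot']).as_matrix().round(4))
ci=camera_info('wrist'); cv2.imwrite('pics/w8.png',snapshot('wrist')); pickle.dump(ci,open('w8.pkl','wb'))
im=snapshot('side');cv2.imwrite('pics/s8.png',im)
```

```text
8.325 [520.54748787 -83.6791763  242.69753978] [ 0.69058586 -0.230971   -0.39647404]
[[-9.971e-01  7.590e-02 -1.000e-03]
 [ 7.590e-02  9.971e-01  4.000e-04]
 [ 1.000e-03  3.000e-04 -1.000e+00]]
```

View pics/w8.png

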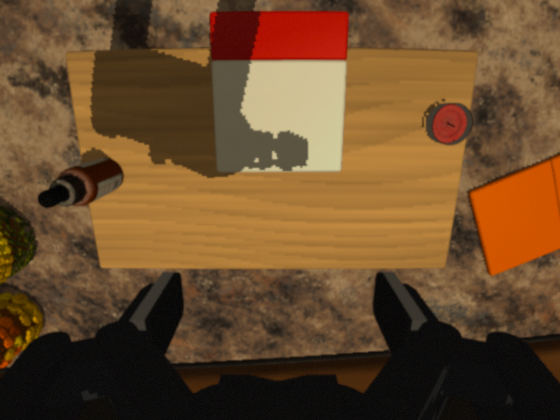

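The raised wrist view shows the riser's front edge at row 50, x from 67 to 477. The red end is at row 12 and the red/white boundary at row 60, so a little more travel is needed.

```bash
cat > m2.py <<'E'
from fw import *
def report(ci,im,b,r,s):
    """b: board corners FL..: (front-right,front-left,back-left,back-right) px; r same for riser; s: red/white boundary ends"""
    F=line(ci,im,b[0],b[1],58);L=line(ci,im,b[1],b[2],58);B=line(ci,im,b[2],b[3],58);Rr=line(ci,im,b[3],b[0],58)
    S=line(ci,im,s[0],s[1],58,half=5)
    f1=line(ci,im,r[0],(b[0][0]-12,r[0][1]+(r[1][1]-r[0][1])*(b[0][0]-12-r[0][0])/(r[1][0]-r[0][0])),50,half=5)
    f2=line(ci,im,(b[1][0]+12,r[0][1]+(r[1][1]-r[0][1])*(b[1][0]+12-r[0][0])/(r[1][0]-r[0][0])),r[1],50,half=5)
    bk=line(ci,im,r[2],r[3],50)
    for n,l in dict(F=F,L=L,B=B,R=Rr,S=S,f1=f1,f2=f2,bk=bk).items(): print(n,l[0].round(1),round(ang(l),2),round(l[2],2))
    # riser front line through both halves
    p=f1[0];d=(f2[0]-f1[0])/np.linalg.norm(f2[0]-f1[0]); n=np.array([d[1],-d[0]]); n*=np.sign(n[0]) # +n = away from robot
    print('front yaw',round(np.degrees(np.arctan2(d[1],d[0]))%180,2))
    dist=lambda q:(q-p)@n
    c=[isect(*x) for x in((F,L),(F,Rr),(B,L),(B,Rr))]
    w=np.linalg.norm(c[0]-c[1]);l=np.linalg.norm(c[0]-c[2])
    print('board',w.round(1),l.round(1),'riser depth',dist(bk[0]).round(1))
    print('front corners',[dist(q).round(1) for q in c[:2]],'back corners',[dist(q).round(1) for q in c[2:]],'strip boundary',dist(S[0]).round(1))
E
python3 - <<'E'
from m2 import *
import pickle
report(pickle.load(open('w8.pkl','rb')),cv2.imread('pics/w8.png'),[(210,12),(349,12),(341,172),(217,171)],[(67,51),(477,50),(447,267),(101,268)],[(212,61),(347,60)])
E
```

```text
F [364.5 -67.4] 85.72 0.07
L [435.7 -17.6] -4.28 0.23
B [500.5 -76.2] 84.36 1.24
R [ 427.8 -135.6] -3.91 0.38
S [403.1 -76.3] 85.66 0.07
f1 [ 381.3 -212.1] 84.77 0.36
f2 [401.6  55. ] 86.92 0.53
bk [608.8 -94.9] 85.72 0.43
front yaw 85.66
board 118.7 137.5 riser depth 218.0
front corners [np.float32(-27.7), np.float32(-27.6)] back corners [np.float32(109.8), np.float32(107.1)] strip boundary 11.5
```

Call:
{"fn": "drive_tool", "kwargs": {
  "moves": [
    {"xyz": [0, 0, 0.04], "roll": 0, "grip": 1},
    {"xyz": [0, 0, 0.04], "roll": 0, "grip": 1},
    {"xyz": [0, 0, 0.04], "roll": 0, "grip": 1},
    {"xyz": [0, 0, 0.035], "roll": 0, "grip": 1},
    {"xyz": [0, 0, 0.02], "roll": 0, "grip": 1},
    {"xyz": [0, 0, 0.01], "roll": 0, "grip": 1},
    {"xyz": [0, 0, 0.004], "roll": 0, "grip": 1},
    {"xyz": [0, 0, 0], "roll": 0, "grip": 1}
  ]
}}

```text
time: 9.43
tool_pos: [521.3, -84.0, 54.5]
tool_rot: [0.038, 0.999, -0.0, 0.0]
ft_force: [0.3, -0.2, 0.4]
width: 85.2
```

Call:
{"fn": "drive_tool", "kwargs": {
  "moves": [
    {"xyz": [0.003, 0, 0], "roll": 0, "grip": 1},
    {"xyz": [0.003, 0, 0], "roll": 0, "grip": 1},
    {"xyz": [0.003, 0, 0], "roll": 0, "grip": 1},
    {"xyz": [0.003, 0, 0], "roll": 0, "grip": 1},
    {"xyz": [0.003, 0, 0], "roll": 0, "grip": 1},
    {"xyz": [0.001, 0, 0], "roll": 0, "grip": 1},
    {"xyz": [0, 0, 0], "roll": 0, "grip": 1},
    {"xyz": [0, 0, 0], "roll": 0, "grip": 1}
  ]
}}

```text
time: 10.42
tool_pos: [505.5, -82.8, 54.5]
tool_rot: [0.038, 0.999, -0.0, 0.0]
ft_force: [2.6, 0.1, 2.5]
width: 85.6
```

Call:
{"fn": "drive_tool", "kwargs": {
  "moves": [
    {"xyz": [-0.006, 0, 0], "roll": 0, "grip": 1},
    {"xyz": [0, 0, 0], "roll": 0, "grip": 1},
    {"xyz": [0, 0, -0.03], "roll": 0, "grip": 1},
    {"xyz": [0, 0, -0.05], "roll": 0, "grip": 1},
    {"xyz": [0, 0, -0.05], "roll": 0, "grip": 1},
    {"xyz": [0, 0, -0.06], "roll": 0, "grip": 1},
    {"xyz": [0, 0, 0], "roll": 0, "grip": 1},
    {"xyz": [0, 0, 0], "roll": 0, "grip": 1}
  ]
}}

```text
time: 11.42
tool_pos: [510.5, -82.9, 243.7]
tool_rot: [0.038, 0.999, 0.0, -0.001]
ft_force: [0.3, -0.1, -0.2]
width: 85.6
```

Run:
```python
from meas import *
from station import *
import pickle
s=observe();print(s['time'],s['tool_pos'],s['ft_force']); print(R.from_quat(s['tool_rot']).as_matrix().round(4))
ci=camera_info('wrist'); cv2.imwrite('pics/w9.png',snapshot('wrist')); pickle.dump(ci,open('w9.pkl','wb'))
```

```text
11.425 [510.48446503 -82.87607486 243.69798684] [ 0.31883527 -0.12960876 -0.15534499]
[[-9.971e-01  7.580e-02 -1.200e-03]
 [ 7.580e-02  9.971e-01  4.000e-04]
 [ 1.200e-03  3.000e-04 -1.000e+00]]
```

View pics/w9.png

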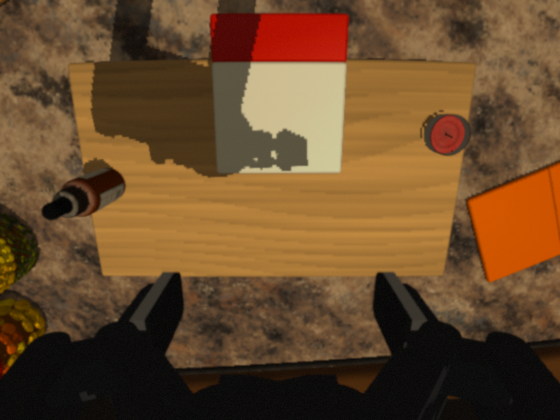

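The red end is at row 14, the boundary at row 62 and the riser's front edge at row 62, x from 70 to 475. That is nearly there.

Run:
```python
from m2 import *
import pickle
ci=pickle.load(open('w9.pkl','rb'));im=cv2.imread('pics/w9.png')
report(ci,im,[(210,14),(349,14),(341,173),(217,173)],[(70,63),(475,62),(445,275),(103,276)],[(212,62),(347,62)])
cv2.imwrite('pics/w9c.png',cv2.resize(im[0:100,60:250],None,fx=4,fy=4,interpolation=cv2.INTER_CUBIC))
cv2.imwrite('pics/w9d.png',cv2.resize(im[0:100,300:490],None,fx=4,fy=4,interpolation=cv2.INTER_CUBIC))
```

```text
F [357.2 -56.5] 85.56 0.18
L [427.  -16.8] -4.41 0.22
B [491.2 -76.5] 83.09 1.4
R [ 423.4 -135.2] -3.98 0.27
S [394.9 -69.6] 85.71 0.05
f1 [ 381.1 -205.2] 85.53 0.26
f2 [400.4  52.9] 86.41 0.89
bk [607.9 -94.9] 85.79 0.45
front yaw 85.72
board 118.8 137.5 riser depth 218.0
front corners [np.float32(-34.8), np.float32(-35.1)] back corners [np.float32(102.7), np.float32(97.2)] strip boundary 3.7
```

View pics/w9c.png

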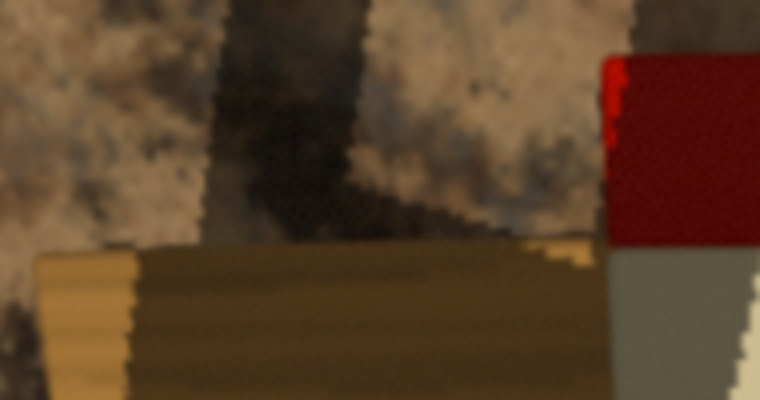

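View pics/w9d.png

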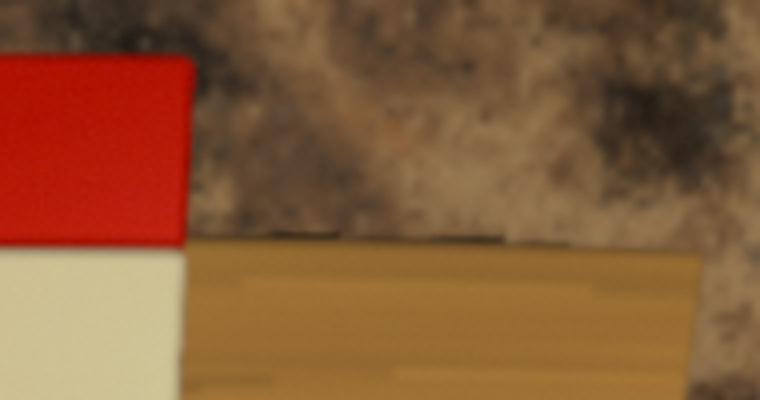

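Run:
```python
from m2 import *
import pickle
from station import camera_info
ci=pickle.load(open('w9.pkl','rb'))
p=lambda q,z:plane(ci,(np.array(q)+.5)/4-.5+OFF,z)[:,:2]
OFF=np.array([60,0]); E=p([(50,254),(130,250),(250,245),(400,241),(500,238),(590,237)],50); S1=p([(625,246)],58); F1=p([(625,56)],58)
OFF=np.array([300,0]); E=np.r_[E,p([(200,240),(300,239),(400,241),(550,244),(620,247),(690,252)],50)]; S2=p([(170,247)],58);F2=p([(170,57)],58)
v=cv2.fitLine(E.astype(np.float32),cv2.DIST_HUBER,0,.01,.01).ravel(); d=v[:2];n=np.array([d[1],-d[0]]);n*=np.sign(n[0])
print('yaw',np.degrees(np.arctan2(d[1],d[0]))%180,'res',((E-v[2:])@n).round(1))
for q in(S1,S2,F1,F2): print(((q-v[2:])@n).round(2))
```

```text
yaw 85.716125 res [ 0.4  0.2 -0.1 -0.1 -0.3 -0.2  0.5 -0.  -0.  -0.2  0.   0.6]
[2.75]
[3.02]
[-35.45]
[-35.2]
```

About 3.3 mm remains. I'll make one more small push, ending with the TCP at x ≈ 502.2.

Call:
{"fn": "drive_tool", "kwargs": {
  "moves": [
    {"xyz": [0, 0, 0.05], "roll": 0, "grip": 1},
    {"xyz": [0, 0, 0.05], "roll": 0, "grip": 1},
    {"xyz": [0, 0, 0.04], "roll": 0, "grip": 1},
    {"xyz": [0, 0, 0.03], "roll": 0, "grip": 1},
    {"xyz": [0, 0, 0.015], "roll": 0, "grip": 1},
    {"xyz": [0, 0, 0.005], "roll": 0, "grip": 1},
    {"xyz": [0, 0, 0], "roll": 0, "grip": 1},
    {"xyz": [0.002, 0, 0], "roll": 0, "grip": 1}
  ]
}}

```text
time: 12.48
tool_pos: [509.9, -83.3, 55.4]
tool_rot: [0.038, 0.999, -0.0, 0.001]
ft_force: [0.1, 0.0, 0.4]
width: 85.6
```

Call:
{"fn": "drive_tool", "kwargs": {
  "moves": [
    {"xyz": [0.002, 0, 0], "roll": 0, "grip": 1},
    {"xyz": [0.002, 0, 0], "roll": 0, "grip": 1},
    {"xyz": [0.0015, 0, 0], "roll": 0, "grip": 1},
    {"xyz": [0.0015, 0, 0], "roll": 0, "grip": 1},
    {"xyz": [0, 0, 0], "roll": 0, "grip": 1},
    {"xyz": [0, 0, 0], "roll": 0, "grip": 1}
  ]
}}

```text
time: 13.22
tool_pos: [502.7, -82.7, 54.6]
tool_rot: [0.038, 0.999, -0.0, 0.001]
ft_force: [2.6, -0.1, 3.2]
width: 85.5
```

Call:
{"fn": "drive_tool", "kwargs": {
  "moves": [
    {"xyz": [-0.006, 0, 0], "roll": 0, "grip": 1},
    {"xyz": [0, 0, 0], "roll": 0, "grip": 1},
    {"xyz": [0, 0, -0.03], "roll": 0, "grip": 1},
    {"xyz": [0, 0, -0.05], "roll": 0, "grip": 1},
    {"xyz": [0, 0, -0.05], "roll": 0, "grip": 1},
    {"xyz": [0, 0, -0.06], "roll": 0, "grip": 1},
    {"xyz": [0, 0, 0], "roll": 0, "grip": 1},
    {"xyz": [0, 0, 0], "roll": 0, "grip": 1}
  ]
}}

```text
time: 14.22
tool_pos: [507.5, -82.7, 243.7]
tool_rot: [0.038, 0.999, 0.0, -0.001]
ft_force: [-0.6, -0.1, -0.1]
width: 85.3
```

Run:
```python
from meas import *
from station import *
import pickle
s=observe();print(s['time'],s['tool_pos'],s['ft_force'])
ci=camera_info('wrist'); im=snapshot('wrist'); cv2.imwrite('pics/w10.png',im); pickle.dump(ci,open('w10.pkl','wb'))
a=cv2.resize(im[0:100,60:250],None,fx=4,fy=3,interpolation=cv2.INTER_CUBIC)
b=cv2.resize(im[0:100,300:490],None,fx=4,fy=3,interpolation=cv2.INTER_CUBIC)
cv2.imwrite('pics/w10c.png',np.r_[a,b])
```

```text
14.225 [507.50036271 -82.66591556 243.68633776] [-0.63131974 -0.061967   -0.13932603]
```

View pics/w10c.png

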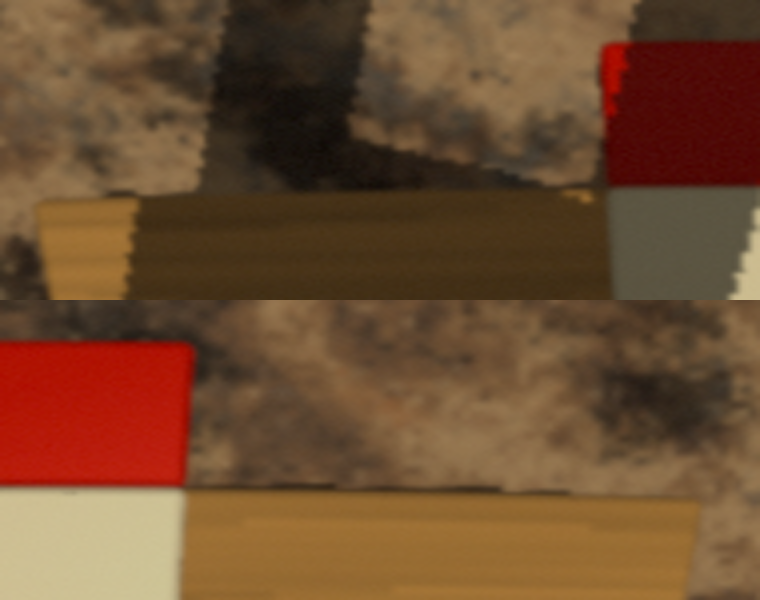

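Run:
```python
from m2 import *
import pickle
ci=pickle.load(open('w10.pkl','rb'))
p=lambda q,z:plane(ci,(np.array(q)+.5)/[4,3]-.5+OFF,z)[:,:2]
OFF=np.array([60,0]); E=p([(50,201),(130,197),(250,193),(400,190),(500,188),(590,187)],50); S1=p([(625,186)],58); F1=p([(625,42.5)],58)
OFF=np.array([300,0]); E=np.r_[E,p([(200,188),(300,188),(400,189),(550,193),(620,196),(690,199)],50)]; S2=p([(170,187)],58);F2=p([(170,43)],58)
v=cv2.fitLine(E.astype(np.float32),cv2.DIST_HUBER,0,.01,.01).ravel(); d=v[:2];n=np.array([d[1],-d[0]]);n*=np.sign(n[0])
print('yaw',np.degrees(np.arctan2(d[1],d[0]))%180,'res',((E-v[2:])@n).round(1))
for q in(S1,S2,F1,F2): print(((q-v[2:])@n).round(2))
```

```text
yaw 85.64557 res [ 1.   0.4  0.1  0.  -0.2 -0.2  0.  -0.3 -0.5 -0.1  0.3  0.6]
[0.57]
[0.77]
[-37.92]
[-37.86]
```

Call:
{"fn": "drive_tool", "kwargs": {
  "moves": [
    {"xyz": [0.0, 0.05, -0.01], "roll": 0, "grip": 1},
    {"xyz": [0.0, 0.06, 0], "roll": 0, "grip": 1},
    {"xyz": [0.0, 0.06, 0], "roll": 0, "grip": 1},
    {"xyz": [0.0, 0.06, 0], "roll": 0, "grip": 1},
    {"xyz": [0.0, 0.06, 0], "roll": 0, "grip": 1},
    {"xyz": [0, 0.05, 0], "roll": 0, "grip": 1},
    {"xyz": [0, 0, 0], "roll": 0, "grip": 1}
  ]
}}

```text
time: 15.15
tool_pos: [532.4, 259.3, 251.5]
tool_rot: [0.036, 0.999, -0.0, -0.002]
ft_force: [0.5, -0.0, 0.0]
width: 85.2
```

Run:
```python
from meas import *
from station import *
s=observe();print(s['time'],s['tool_pos'],s['ft_force'])
im=snapshot('top');cv2.imwrite('pics/t10.png',im)
cv2.imwrite('pics/t10c.png',cv2.resize(im[140:260,215:385],None,fx=4.5,fy=4.5,interpolation=cv2.INTER_CUBIC))
```

```text
15.15 [532.40398689 259.30838719 251.49001744] [ 0.52419157 -0.03537551  0.00621577]
```

View pics/t10c.png

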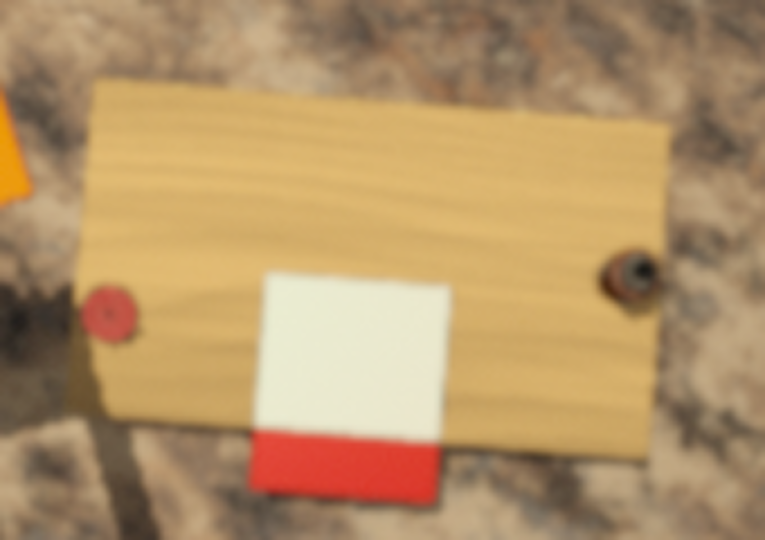

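Run:
```python
from fw import *
from station import camera_info
ci=camera_info('top'); im=cv2.imread('pics/t10.png')
P=lambda x,y:((x+.5)/4.5-.5+215,(y+.5)/4.5-.5+140)
f1=line(ci,im,P(140,421),P(245,429),50,half=2); f2=line(ci,im,P(450,446),P(640,458),50,half=2); bk=line(ci,im,P(97,79),P(668,125),50,half=2)
S=line(ci,im,P(255,432),P(440,443),58,half=2);F=line(ci,im,P(250,490),P(437,504),58,half=2);B=line(ci,im,P(265,272),P(450,286),58,half=2)
d=bk[1]; n=np.array([d[1],-d[0]]);n*=np.sign(n[0])
for k,l in dict(f1=f1,f2=f2,bk=bk,S=S,F=F,B=B).items(): print(k,round(ang(l),2),round(float(l[0]@n),1))
```

```text
f1 86.06 397.1
f2 81.85 394.4
bk 85.75 614.8
S 86.27 395.7
F 85.14 355.2
B 86.05 497.3
```

Run:
```python
from station import *
print(job_done(), observe()['time'])
```

```text
the job is handed in; nothing more can be done
the job is handed in; nothing more can be done
```

The board now lies flat on the riser with its red strip sticking out past the front edge, square to it, and I handed the job in at about 15.2 s of the 35 s. I set the open fingertips behind the white back edge and pushed, turning the board about 13° as it slid. I then backed off, lifted, measured and repeated with two small pushes before moving the arm clear.

- **Overhang:** The final wrist view puts the red/white boundary about 0.7 mm inside the edge and the overhang at 38–38.6 mm. The top view puts the boundary within about 1.5 mm of the edge and the overhang at about 40 mm, so the two disagree by 1–2 mm. Wrist-measured sizes also read 1–2 % small.
- **Squareness:** In the wrist view the red end's two corners stick out equally, to within 0.1 mm. The top-view lines along the board agree with the riser to about 0.6°, but one coarse fit of the riser's front edge came out 4° off, so I used its back edge for direction.
- **Other things:** The tealight, the dropper and the visible part of the orange board look unmoved in the top view. I did not re-check the worktop items, but the arm never came near them.
- **Forces:** Every reading was below about 5 N.

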